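# Open the bayonet cover of a swivel bearing and fill its cage with balls

## Robot

A 6-joint arm with a two-finger parallel gripper is mounted at the origin on a cart in front of the work surface, level with it; the furniture and walls round the work are solid. World frame = base frame: x ahead of the robot, y to its left, z up, the work surface at z = 0. Lengths are in mm, angles in rad, forces in N, time in s.
With the tool pointing down it reaches from about 200 to 875 mm from the base axis. Payload 3.4 kg.
Tool frame: the origin (TCP) lies on the centre line of the jaws, within the pads' length; the fingertips stand manip.tip_extent ahead of it and the grasp point (between the pads) lies 11 mm behind it (manip.tip_extent is the distance from the TCP to the fingertips, in mm); y points along the fingers, x is the direction in which the jaws open and shut, and the axes are right-handed (so a half turn about y gives the same grasp; the last joint's range is limited). The gripper opens to 94 mm and grips with 3 to 60 N. Pads are 16 mm wide; open, the fingers measure 119 mm over their backs; the gripper's body (75 mm by 177 mm) begins 78 mm behind the grasp point.
Start: joints at [-1.287, 0.276, 1.505, -0, 1.361, -0.121], TCP at [226.458, -528.565, 213.493] pointing down, gripper open.
Joint ranges: [-2.89, 2.89], [-0.75, 2.08], [0.22, 2.7], [-1.18, 4.32], [0.11, 2.71], [-2.7, 2.7]. Speed limits (rad/s): [2.57, 2.57, 3.14, 3.14, 3.14, 3.14].

## Interface

Orientations are given as a unit quaternion [x, y, z, w].
In Python, from workcell import manip, eyes gives the robot as it stands.
- The arm moves only by the tool send_rows, never from a script. Its argument "moves" is one flat list of numbers, 7 for each row, row after row: the closure, from -1 (fully open) to 1 (shut), so that 0 is half open, then the shift along the tool's x, y, z in cm, then the turn, a rotation vector about the tool's x, y, z in degrees. In form: [hand, dx, dy, dz, ax, ay, az, hand, dx, dy, dz, ax, ay, az, ...]. A call has exactly 10 rows; each row shifts and turns the commanded pose from where the row before left it, along the tool's axes as they then stand; what a row does not reach is not made up. A row lasts 1/10 s, in which the tool goes at most 50 mm and 8.59 degrees, less where a joint would pass 70% of its speed; a pose out of reach is approached as far as the arm can. A call with a gripper value outside its range is refused whole. The fingers move at their own pace and stop on an object; "grip_force" is the grip in N (left out, the last holds). Time passes only in rows, so rows that do not move let the fingers close, or fill a call up. It gives the time, the measured TCP pose, the force and the opening at its end, in the units of the state.
- manip.get_state(): the state, without advancing time (a new reading comes with each control period).
- eyes.snapshot(name): name is "scene" or "top"; returns a dict with "image" (420x560x3 uint8, red, green, blue), "fovy" (degrees; the focal length in pixels is half the picture's height over the tangent of half this angle, whatever the lens; pixels are square), "cx", "cy" (the principal point, pixels), "rvec" (rotation vector, rad) and "tvec" (3), from world to camera coordinates, as OpenCV has them. Camera axes: x right, y down, z forward; pixel columns grow to the right and rows downward; lengths in mm; the calibration is good to about 2 mm. A picture is of the moment at which its call begins. There is no depth.
- manip.close_job(): hands the job in, once; it reports no verdict.
The state is a dict: "t": time; "joints": joint angles; "dq": joint speeds; "joint_efforts": joint torques, N m; "tool_pos": TCP position; "orientation": TCP orientation; "wrist_force": force on the tool from outside, world axes, zero at the start; "ft_torque": the same for the moment, N m; "gripper_width": finger opening in mm.
Only numpy, scipy, OpenCV 4.12 (cv2) and the standard library are available. Lean on these libraries where they do the work, as an engineer would, in place of code of your own. Each camera call takes 0.05 s, during which the arm holds its last target.

## Task

Take the round bayonet cover off the swivel bearing: turn it anticlockwise, up to about a quarter turn, and feel with a light pull for the place where it comes free of the hidden lugs (turned too far it catches again); lift it off and lay it flat, the right way up, on the middle of the cork mat. Then drop the two loose steel balls one by one from the wooden block into the two empty pockets of the cage, so that each of the four pockets holds one ball lying at the bottom. Do not shove the nail box or the wooden offcut about.

Things in the scene. Friction and masses are not known exactly. Their poses are not given: they have to be found in the camera images.
- bearing_base: Fixed base of a swivel bearing: grey square flange 156x156x12 mm carrying a square brass cage plate (82x82 mm, top face 30 mm above the bench) with four round pockets, a sprung steel pin in the middle, and round them a dark steel collar (outer radius 73 mm, inner 65, lugs reaching in to 57 mm; top 62 mm above the bench). Origin: centre of the underside, on the bench; z up.
- pin_top (a point): Top of the sprung steel pin (18 mm across) in the middle of the base: under the cover, 49 mm above the bench at the start; with the cover off it stands 55 mm above the bench, among the pockets.
- cover: Round bare-metal bayonet cover, loose, about 0.3 kg: cap disc 150 mm across, from 15 to 21 mm above the underside; below it a plug 108 mm across with two ears at its +x and -x sides (126 mm over both, 20 mm wide, 6 mm thick, at the underside), a grip bar on top. Origin: centre of the underside; z up. At the start it sits locked and centred on the base, origin 49 mm above the bench.
- cover_grip (a point): Middle of the grip bar on the cover, 42 mm above the cover's underside. The bar is 60 mm long along the cover's x axis, 14 mm thick, and runs from 21 to 54 mm above the underside. Dark steel; pinch it to turn the cover.
- spring_pin (a joint): Height of the sprung pin: 0 with the cover locked, -0.006 m (fully up) with the cover off. It pushes the cover up with about 7 N against the lugs (about 5 N fully up), so that the cover, about 3 N in weight, rises some 6 mm by itself once its ears are free.
- lug_zone (a point): Middle of the base at the height of the hidden lugs, 58 mm above the bench. The ears sit under two lugs in the collar that the cap hides; the collar's angle is not known. Turned anticlockwise (from above) by 25 to 80 degrees, differing each time, the ears come to two gaps, free over about 8 degrees; up to 20 degrees further on they are caught again by a second lug, and then stopped.
- cork_mat: Fixed square cork mat, 160x160x4 mm. Origin: centre of the underside, on the bench; top 4 mm above it.
- ball_rack: Fixed pale wooden block, 60x170x16 mm (x, y, z), with three shallow round recesses 55 mm apart along its y axis, 5 mm deep, the two spare balls stand in the outer ones. Origin: centre of the underside, on the bench.
- pocket_0 (a point): Pocket 0 of the brass cage plate: the place of the ball's centre when it lies on the pocket's floor, 28.5 mm above the bench (1.5 mm under the plate's top face). Round pocket of 29 mm, 14 mm deep, open above, 42 mm from each neighbour and 30 mm from the middle of the base. It already has its ball.
- pocket_1 (a point): Pocket 1 of the brass cage plate: the place of the ball's centre when it lies on the pocket's floor, 28.5 mm above the bench (1.5 mm under the plate's top face). Round pocket of 29 mm, 14 mm deep, open above, 42 mm from each neighbour and 30 mm from the middle of the base. Empty at the start.
- pocket_2 (a point): Pocket 2 of the brass cage plate: the place of the ball's centre when it lies on the pocket's floor, 28.5 mm above the bench (1.5 mm under the plate's top face). Round pocket of 29 mm, 14 mm deep, open above, 42 mm from each neighbour and 30 mm from the middle of the base. It already has its ball.
- pocket_3 (a point): Pocket 3 of the brass cage plate: the place of the ball's centre when it lies on the pocket's floor, 28.5 mm above the bench (1.5 mm under the plate's top face). Round pocket of 29 mm, 14 mm deep, open above, 42 mm from each neighbour and 30 mm from the middle of the base. Empty at the start.
- fitted_ball_1: Steel ball, 25 mm diameter, 64 g, already lying in pocket 0. Origin: its centre.
- fitted_ball_2: Steel ball, 25 mm diameter, 64 g, already lying in pocket 2. Origin: its centre.
- ball_1: Loose steel ball, 25 mm diameter, 64 g, standing in a recess of the wooden block, its centre 23.5 mm above the bench (7.5 mm above the block's top). Origin: its centre; its axes mean nothing.
- ball_2: Loose steel ball, 25 mm diameter, 64 g, standing in a recess of the wooden block, its centre 23.5 mm above the bench (7.5 mm above the block's top). Origin: its centre; its axes mean nothing.
- nail_box: Bystander, loose: open cardboard box of nails, 86x86x78 mm. Origin: centre of its underside.
- offcut: Bystander, loose: wooden offcut, 50x70x44 mm. Origin: centre of its underside.

How it is judged (in metres and radians):
On the way, in this order (a step that is already met when the one before it is completed fails the run):
1. the cover is lifted clear of the collar (z of cover in the frame of bearing_base above 0.075 m and angle between cover's own z axis and vertical below 0.5 rad), for 0.1 s.
2. the cover lies flat on the cork mat, released (horizontal distance between cover and cork_mat below 0.04 m and z of cover in the frame of cork_mat below 0.01 m and angle between cover's own z axis and vertical below 0.1 rad and contact force between cover and the fingers below 0.1 N), for 0.2 s.
At the end, for the whole second after the job is handed in: Each of the four pockets has a ball whose centre is within 5 mm of its seat at the bottom; the cover lies the right way up and flat (within 0.1 rad) on the cork mat, its centre within 40 mm of the mat's centre; all are at rest ((distance between pocket_0 and fitted_ball_1 below 0.005 m or distance between pocket_0 and fitted_ball_2 below 0.005 m or distance between pocket_0 and ball_1 below 0.005 m or distance between pocket_0 and ball_2 below 0.005 m) and (distance between pocket_1 and fitted_ball_1 below 0.005 m or distance between pocket_1 and fitted_ball_2 below 0.005 m or distance between pocket_1 and ball_1 below 0.005 m or distance between pocket_1 and ball_2 below 0.005 m) and (distance between pocket_2 and fitted_ball_1 below 0.005 m or distance between pocket_2 and fitted_ball_2 below 0.005 m or distance between pocket_2 and ball_1 below 0.005 m or distance between pocket_2 and ball_2 below 0.005 m) and (distance between pocket_3 and fitted_ball_1 below 0.005 m or distance between pocket_3 and fitted_ball_2 below 0.005 m or distance between pocket_3 and ball_1 below 0.005 m or distance between pocket_3 and ball_2 below 0.005 m) and horizontal distance between cover and cork_mat below 0.04 m and z of cover in the frame of cork_mat below 0.01 m and angle between cover's own z axis and vertical below 0.1 rad and linear speed of each of fitted_ball_1, fitted_ball_2, ball_1, ball_2 below 0.03 m/s and linear speed of cover below 0.02 m/s); the robot touches nothing.
It fails at once if the nail box is shoved by more than 30 mm (distance of nail_box from where it was at the start of the episode above 0.03 m).
It fails at once if the offcut is shoved by more than 30 mm (distance of offcut from where it was at the start of the episode above 0.03 m).
It also fails if it takes over 64 s, if anything falls off the work surface, if the arm or the gripper's body presses on something with over 40 N, if the wrist force passes 120 N, or if a joint passes its speed limit or range.

## Working session

There is one attempt and no reset: what is moved stays moved. The work goes in short steps, Python scripts to look and compute and a tool call to move; the robot and the scene stay as the last step left them, time stands still between calls to the robot, and variables do not carry over. Pictures are saved under pics/ and viewed, and the job is handed in when it is done.

Besides the shell and the picture viewer there is one more tool, called as name(argument=value, ...) on one line, values as JSON. send_rows: Moves the arm, as the interface text tells. Its arguments: {"type":"object","properties":{"moves":{"type":"array"},"grip_force":{"type":"number"}},"required":["moves"]}

```bash
mkdir -p pics; ls; python3 - <<'E'
from workcell import manip, eyes
import cv2, pickle
s=manip.get_state(); print(s); print(manip.tip_extent)
for n in ("scene","top"):
    d=eyes.snapshot(n); pickle.dump(d,open(f"{n}0.pkl","wb"))
    cv2.imwrite(f"pics/{n}0.png",cv2.cvtColor(d["image"],cv2.COLOR_RGB2BGR)); print({k:v for k,v in d.items() if k!="image"})
E
```

```text
pics
{'t': 0.0, 'joints': array([-1.28702173e+00,  2.76582368e-01,  1.50611270e+00,  5.18638437e-06,
        1.36068353e+00, -1.20981259e-01]), 'dq': array([ 6.00276481e-05,  1.46627075e-04, -2.77450145e-03,  1.06839560e-03,
       -2.03037053e-04,  5.52559715e-04]), 'joint_efforts': array([-1.94299042e-03, -4.04594243e+01, -2.37232608e+01,  7.02537876e-02,
        3.44009057e-02, -1.46702296e-04]), 'tool_pos': array([ 226.28481046, -528.00930042,  212.62007093]), 'orientation': array([-0.58988482,  0.38977636, -0.38881606,  0.59070497]), 'wrist_force': array([ 0.07524796,  0.43037764, -0.45636494]), 'ft_torque': array([ 0.01050338,  0.05093694, -0.00978854]), 'gripper_width': 94.22523238644118}
8.0
{'fovy': 48.11925409949551, 'cx': 280.1484874703262, 'cy': 208.8659129819446, 'rvec': array([ 2.08761722, -0.59533607,  0.29538124]), 'tvec': array([-494.56622399,  240.35141419, 1086.07889644])}
{'fovy': 42.503122570087925, 'cx': 270.21779113683783, 'cy': 209.0742638887247, 'rvec': array([ 2.18907692, -2.03173672,  0.20159864]), 'tvec': array([ -27.04063549,  564.63271111, 1414.90709218])}
```

View pics/scene0.png

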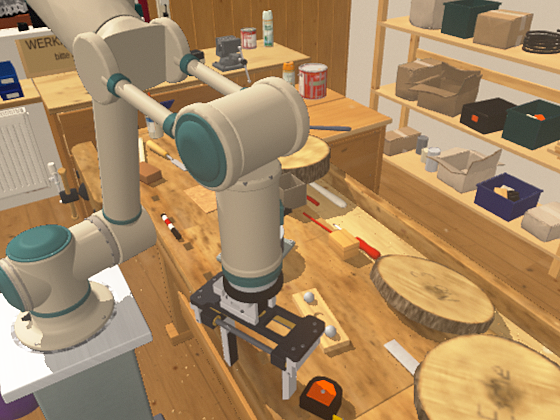

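View pics/top0.png

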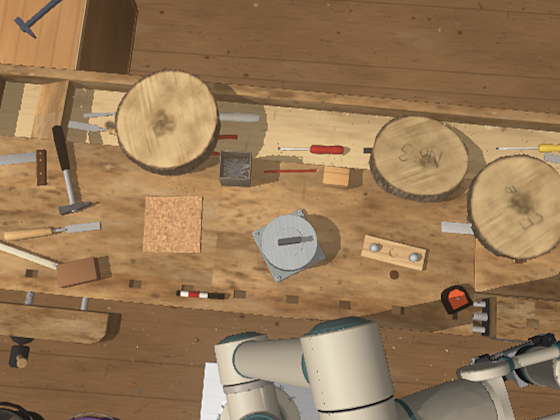

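```bash
cat > h.py <<'E'
import numpy as np, cv2, pickle
from scipy.spatial.transform import Rotation as R
def cam(d):
    f=d["image"].shape[0]/2/np.tan(np.radians(d["fovy"])/2)
    K=np.array([[f,0,d["cx"]],[0,f,d["cy"]],[0,0,1]]); return K,cv2.Rodrigues(d["rvec"])[0],np.array(d["tvec"]).reshape(3)
def unproj(d,u,v,z):
    K,Rm,t=cam(d); r=Rm.T@np.linalg.solve(K,np.array([u,v,1.])); c=-Rm.T@t
    return c+r*(z-c[2])/r[2]
def proj(d,P):
    K,Rm,t=cam(d); q=(Rm@np.atleast_2d(P).T).T+t; q=q@K.T; return q[:,:2]/q[:,2:]
def crop(d,x0,y0,w,h,s,name):
    im=cv2.cvtColor(d["image"],cv2.COLOR_RGB2BGR)[y0:y0+h,x0:x0+w]
    cv2.imwrite(name,cv2.resize(im,None,fx=s,fy=s,interpolation=cv2.INTER_CUBIC))
def load(n): return pickle.load(open(n,"rb"))
E
python3 - <<'E'
from h import *
d=load("top0.pkl")
crop(d,235,195,110,95,7,"pics/c1.png")
crop(d,350,225,90,55,8,"pics/c2.png")
crop(d,130,180,90,85,6,"pics/c3.png")
print(R.from_quat([-0.58988482,  0.38977636, -0.38881606,  0.59070497]).as_matrix().round(3))
for n,u,v,z in [("cover",289,245,70),("mat",173,224,4),("b1",375,247,30),("b2",414,257,30),("nail",236,168,70),("off",336,176,44)]: print(n,unproj(d,u,v,z).round(1))
print(-cam(d)[1].T@cam(d)[2])
E
```

```text
[[ 0.394 -0.     0.919]
 [-0.919  0.002  0.394]
 [-0.002 -1.     0.   ]]
cover [468.7 -42.3  70. ]
mat [512.8 285.2   4. ]
b1 [ 486.2 -278.2   30. ]
b2 [ 466.7 -385.1   30. ]
nail [670.1 117.   70. ]
off [ 674.9 -160.3   44. ]
[ 273.47990162   -9.98993561 1498.87034747]
```

View pics/c1.png

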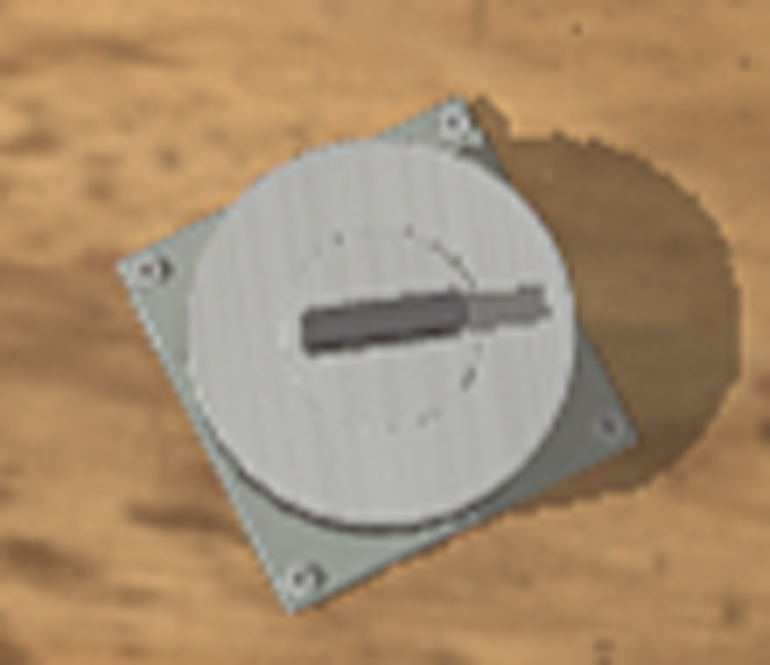

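View pics/c2.png

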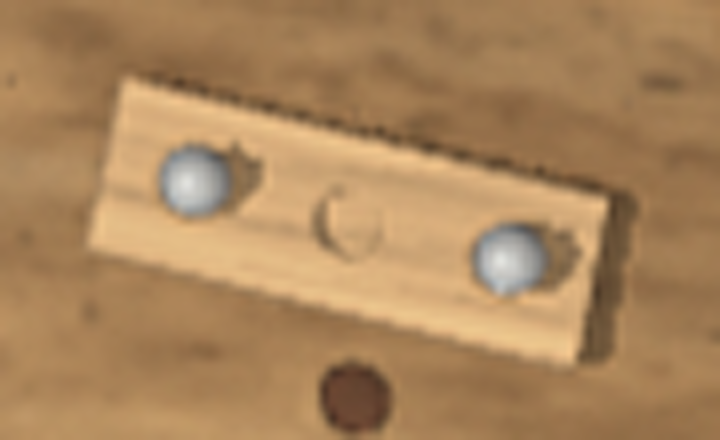

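View pics/c3.png

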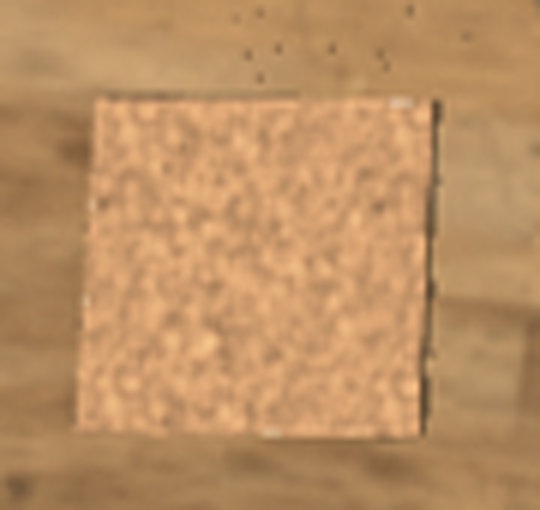

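```bash
python3 - <<'E'
from h import *
d=load("top0.pkl")
def U(x0,y0,s,c,z): return unproj(d,(c[0]+.5)/s-.5+x0,(c[1]+.5)/s-.5+y0,z)
fl=np.array([U(235,195,7,c,12) for c in [(118,264),(460,97),(637,438),(292,614)]])
print("flange",fl.round(1),fl.mean(0),[np.linalg.norm(fl[i]-fl[i-1]).round(1) for i in range(4)])
e=fl[0]-fl[1]; print("ang",[np.degrees(np.arctan2(*(fl[i]-fl[i-1])[1::-1])).round(1) for i in range(4)])
P=[U(235,195,7,c,70) for c in [(188,330),(576,325),(382,138),(385,524)]]
print("cap",np.round(P,1), (P[0]+P[1])[1]/2,(P[2]+P[3])[0]/2)
for a,b in [((302,312),(466,291)),((304,332),(467,311)),((306,354),(468,330))]:
    A,B=U(235,195,7,a,103),U(235,195,7,b,103); print("bar",A.round(1),B.round(1),(A+B)/2,np.degrees(np.arctan2(*(B-A)[1::-1])),np.linalg.norm(A-B))
for c in [(195,181),(509,258)]: print("ball",U(350,225,8,c,23.5))
r=np.array([U(350,225,8,c,16) for c in [(123,78),(607,198),(575,362),(90,245)]]);print("rack",r.round(1),r.mean(0),[np.linalg.norm(r[i]-r[i-1]).round(1) for i in range(4)])
m=np.array([U(130,180,6,c,4) for c in [(96,100),(435,100),(422,435),(79,430)]]);print("mat",m.round(1),m.mean(0),[np.linalg.norm(m[i]-m[i-1]).round(1) for i in range(4)])
s=load("scene0.pkl")
print(proj(s,[[468,-43,103],[486,-278,23],[467,-385,23],[512,285,4]]))
print(proj(d,[[226.3,-528,212.6]]))
E
```

```text
flange [[ 504.4   63.1   12. ]
 [ 582.2  -68.3   12. ]
 [ 450.5 -146.6   12. ]
 [ 371.6  -16.    12. ]] [477.19955289 -41.91996255  12.        ] [np.float64(154.6), np.float64(152.7), np.float64(153.3), np.float64(152.6)]
ang [np.float64(30.8), np.float64(-59.4), np.float64(-149.3), np.float64(121.1)]
cap [[ 472.1   31.6   70. ]
 [ 485.  -115.7   70. ]
 [ 551.9  -37.1   70. ]
 [ 404.   -48.3   70. ]] -42.067348595768564 477.96405886760647
bar [477.4 -11.2 103. ] [489.8 -71.6 103. ] [483.57921094 -41.42234369 103.        ] -78.37641802771905 61.69497507688972
bar [469.9 -12.5 103. ] [482.3 -72.5 103. ] [476.11874134 -42.48766279 103.        ] -78.33895902529358 61.25969976851375
bar [461.8 -13.8 103. ] [475.2 -73.3 103. ] [468.48797015 -43.56570651 103.        ] -77.2548168041631 60.98708532855962
ball [ 486.38830645 -276.51068139   23.5       ]
ball [ 467.87180108 -384.57435238   23.5       ]
rack [[ 521.6 -251.7   16. ]
 [ 492.1 -419.7   16. ]
 [ 434.8 -409.8   16. ]
 [ 462.6 -242.7   16. ]] [ 477.78386352 -330.94789657   16.        ] [np.float64(59.6), np.float64(170.6), np.float64(58.2), np.float64(169.4)]
mat [[586.5 371.8   4. ]
 [598.4 211.7   4. ]
 [439.5 201.8   4. ]
 [430.  360.7   4. ]] [513.61830613 286.49573505   4.        ] [np.float64(156.9), np.float64(160.5), np.float64(159.2), np.float64(159.2)]
[[250.99365952 222.3177012 ]
 [308.2917833  297.97598328]
 [329.26877453 331.74324704]
 [216.08229994 193.63784263]]
[[494.44062742 356.66676243]]
```

```bash
cat > plan.py <<'E'
# usage: plan(start(x,y,z,yawdeg), target, n, total rows, hand) 
from h import *
def plan(s,t,n,hand=-1,dec=2,pre=0):
    s=np.array(s,float);t=np.array(t,float);p=s[:3].copy();yaw=s[3];rows=[]
    for i in range(1,n+1):
        g=s+(t-s)*i/n
        a=np.radians(yaw);X=np.array([np.cos(a),np.sin(a),0]);Y=np.array([0,0,-1.]);Z=np.array([-np.sin(a),np.cos(a),0])
        dp=g[:3]-p; sh=[round(float(dp@v)/10,dec)+0. for v in (X,Y,Z)]
        dy=round(g[3]-yaw,1); p=p+10*(sh[0]*X+sh[1]*Y+sh[2]*Z); yaw+=dy
        rows.append([hand,*sh,0,round(-dy,1)+0.,0])
    while len(rows)%10: rows.append([hand,0,0,0,0,0,0])
    for k in range(0,len(rows),10): print("["+", ".join("%g"%v for r in rows[k:k+10] for v in r)+"]\n")
    print("end",p.round(2),round(yaw,2))
    return p,yaw
def st():
    from workcell import manip
    s=manip.get_state();M=R.from_quat(s["orientation"]).as_matrix()
    print("t",s["t"],"pos",s["tool_pos"].round(2),"yaw",np.degrees(np.arctan2(M[1,0],M[0,0])).round(2),"down",M[:,1].round(4),"F",s["wrist_force"].round(2),"T",s["ft_torque"].round(3),"w",round(s["gripper_width"],2),"q6",s["joints"][5].round(3))
E
python3 -c "
from plan import *
plan((226.5,-528.6,213.5,-66.8),(477,-42.3,140,11.7),19)"
```

```text
[-1, -1.83, 0.39, 2.22, 0, -4.1, 0, -1, -1.67, 0.38, 2.35, 0, -4.2, 0, -1, -1.5, 0.39, 2.46, 0, -4.1, 0, -1, -1.31, 0.39, 2.56, 0, -4.1, 0, -1, -1.13, 0.38, 2.65, 0, -4.2, 0, -1, -0.93, 0.39, 2.72, 0, -4.1, 0, -1, -0.73, 0.39, 2.79, 0, -4.1, 0, -1, -0.53, 0.38, 2.83, 0, -4.2, 0, -1, -0.33, 0.39, 2.86, 0, -4.1, 0, -1, -0.11, 0.39, 2.87, 0, -4.1, 0]

[-1, 0.08, 0.39, 2.88, 0, -4.1, 0, -1, 0.3, 0.38, 2.87, 0, -4.2, 0, -1, 0.5, 0.39, 2.83, 0, -4.1, 0, -1, 0.7, 0.39, 2.79, 0, -4.1, 0, -1, 0.91, 0.38, 2.74, 0, -4.2, 0, -1, 1.1, 0.39, 2.66, 0, -4.1, 0, -1, 1.28, 0.39, 2.57, 0, -4.1, 0, -1, 1.47, 0.38, 2.48, 0, -4.2, 0, -1, 1.65, 0.39, 2.36, 0, -4.1, 0, -1, 0, 0, 0, 0, 0, 0]

end [477.04 -42.32 140.  ] 11.7
```

send_rows(moves=[-1,-1.83,0.39,2.22,0,-4.1,0,-1,-1.67,0.38,2.35,0,-4.2,0,-1,-1.5,0.39,2.46,0,-4.1,0,-1,-1.31,0.39,2.56,0,-4.1,0,-1,-1.13,0.38,2.65,0,-4.2,0,-1,-0.93,0.39,2.72,0,-4.1,0,-1,-0.73,0.39,2.79,0,-4.1,0,-1,-0.53,0.38,2.83,0,-4.2,0,-1,-0.33,0.39,2.86,0,-4.1,0,-1,-0.11,0.39,2.87,0,-4.1,0], grip_force=50)

```text
t: 1.1
tool_pos: [358.5, -271.4, 174.4]
orientation: [-0.69, 0.155, -0.155, 0.69]
wrist_force: [0.9, -0.7, -0.4]
gripper_width: 93.9
```

send_rows(moves=[-1,0.08,0.39,2.88,0,-4.1,0,-1,0.3,0.38,2.87,0,-4.2,0,-1,0.5,0.39,2.83,0,-4.1,0,-1,0.7,0.39,2.79,0,-4.1,0,-1,0.91,0.38,2.74,0,-4.2,0,-1,1.1,0.39,2.66,0,-4.1,0,-1,1.28,0.39,2.57,0,-4.1,0,-1,1.47,0.38,2.48,0,-4.2,0,-1,1.65,0.39,2.36,0,-4.1,0,-1,0,0,0,0,0,0])

```text
t: 2.1
tool_pos: [477.6, -39.8, 139.2]
orientation: [-0.703, -0.073, 0.074, 0.704]
wrist_force: [-0.4, -0.6, 0.6]
gripper_width: 93.9
```

```bash
python3 - <<'E'
from plan import *
st()
from workcell import eyes
for n,c in (("scene",(170,120,200,150)),("top",(215,190,150,112))):
    d=eyes.snapshot(n); pickle.dump(d,open(f"{n}1.pkl","wb")); crop(d,*c,4,f"pics/{n}1.png")
E
```

```text
t 2.1 pos [477.61 -39.84 139.19] yaw 11.92 down [-8.0e-04  1.3e-03 -1.0e+00] F [-0.4  -0.63  0.61] T [-0.058 -0.102  0.037] w 93.86 q6 -0.438
```

View pics/scene1.png

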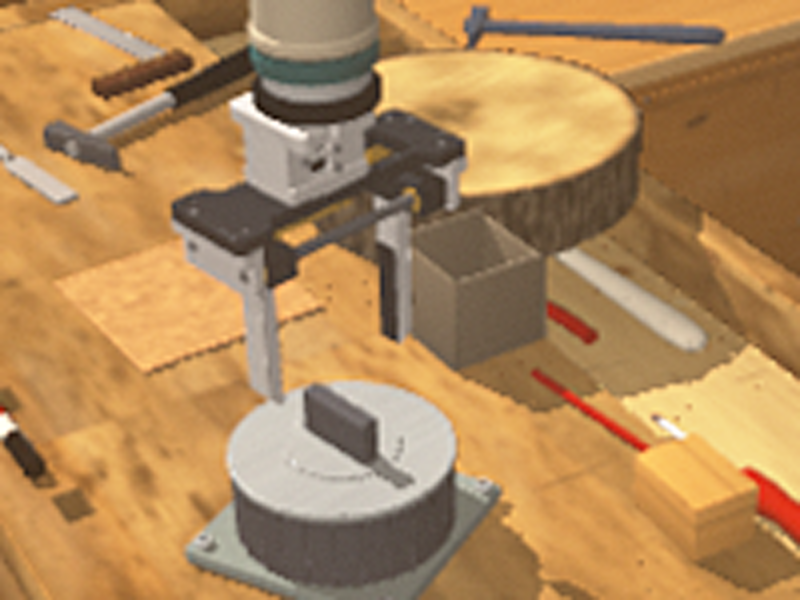

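View pics/top1.png

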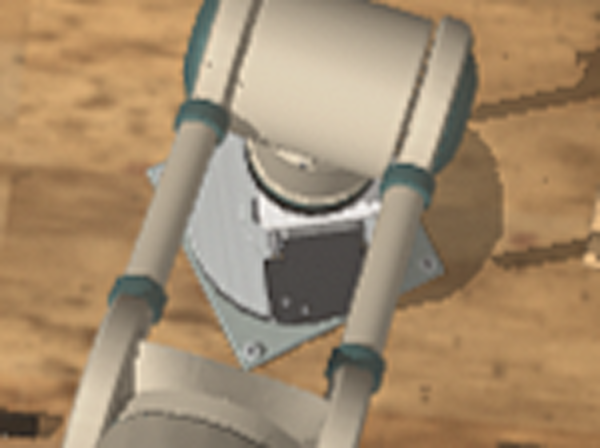

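send_rows(moves=[-1,0,1,0,0,0,0,-1,0,1.2,0,0,0,0,-1,0,1.2,0,0,0,0,-1,0,1.2,0,0,0,0,-1,0,1.1,0,0,0,0,-1,0,0,0,0,0,0,-1,0,0,0,0,0,0,-1,0,0,0,0,0,0,-1,0,0,0,0,0,0,-1,0,0,0,0,0,0])

```text
t: 3.2
tool_pos: [477.4, -42.4, 83.4]
orientation: [0.704, 0.072, -0.072, -0.703]
wrist_force: [-0.2, -0.3, 0.1]
gripper_width: 94.3
```

```bash
python3 -c "
from plan import *
st()"
```

```text
t 3.2 pos [477.41 -42.39  83.42] yaw 11.69 down [ 1.e-03 -3.e-04 -1.e+00] F [-0.19 -0.27  0.11] T [-0.058 -0.085 -0.057] w 94.27 q6 -0.438
```

send_rows(moves=[1,0,0,0,0,0,0,1,0,0,0,0,0,0,1,0,0,0,0,0,0,1,0,0,0,0,0,0,1,0,0,0,0,0,0,1,0,0,0,0,0,0,1,0,0,0,0,0,0,1,0,0,0,0,0,0,1,0,0,0,0,0,0,1,0,0,0,0,0,0], grip_force=50)

```text
t: 4.2
tool_pos: [477.6, -42.3, 83.0]
orientation: [0.703, 0.072, -0.071, -0.703]
wrist_force: [2.7, 1.0, -2.0]
gripper_width: 17.2
```

```bash
python3 -c "
from plan import *
st()"
```

```text
t 4.2 pos [477.64 -42.25  83.01] yaw 11.68 down [ 1.3e-03  1.0e-04 -1.0e+00] F [ 2.71  0.97 -2.01] T [ 0.24  -0.709  0.023] w 17.2 q6 -0.438
```

send_rows(moves=[1,0,0,0,0,0,0,1,0,0,0,0,-3,0,1,0,0,0,0,-3,0,1,0,0,0,0,-3,0,1,0,0,0,0,-3,0,1,0,0,0,0,-3,0,1,0,0,0,0,-3,0,1,0,0,0,0,-3,0,1,0,0,0,0,-3,0,1,0,0,0,0,0,0])

```text
t: 5.2
tool_pos: [477.5, -42.6, 83.3]
orientation: [0.673, 0.217, -0.216, -0.673]
wrist_force: [0.8, -0.4, 1.4]
gripper_width: 13.7
```

```bash
python3 -c "
from plan import *
st()"
```

```text
t 5.2 pos [477.49 -42.58  83.35] yaw 35.69 down [ 9.e-04 -6.e-04 -1.e+00] F [ 0.81 -0.38  1.38] T [ 0.022 -0.247  0.087] w 13.74 q6 -0.857
```

send_rows(moves=[1,0,0,0,0,-1,0,1,0,0,0,0,-2,0,1,0,0,0,0,0,0,1,0,-0.1,0,0,0,0,1,0,-0.1,0,0,0,0,1,0,0,0,0,0,0,1,0,0,0,0,0,0,1,0,0,0,0,0,0,1,0,0,0,0,0,0,1,0,0,0,0,0,0])

```text
t: 6.2
tool_pos: [477.4, -42.4, 85.1]
orientation: [0.667, 0.234, -0.234, -0.667]
wrist_force: [2.0, -1.2, 3.0]
gripper_width: 13.6
```

```bash
python3 -c "
from plan import *
st()"
```

```text
t 6.2 pos [477.44 -42.42  85.12] yaw 38.69 down [ 9.e-04 -3.e-04 -1.e+00] F [ 2.03 -1.18  3.03] T [-0.123 -0.517 -0.046] w 13.56 q6 -0.909
```

send_rows(moves=[1,0,-0.1,0,0,0,0,1,0,-0.1,0,0,0,0,1,0,-0.1,0,0,0,0,1,0,0,0,0,0,0,1,0,0,0,0,0,0,1,0,0,0,0,0,0,1,0,0,0,0,0,0,1,0,0,0,0,0,0,1,0,0,0,0,0,0,1,0,0,0,0,0,0])

```text
t: 7.2
tool_pos: [477.4, -42.4, 88.1]
orientation: [0.667, 0.234, -0.234, -0.667]
wrist_force: [4.1, -1.2, 1.4]
gripper_width: 13.8
```

```bash
python3 - <<'E'
from plan import *
st()
from workcell import eyes
for n,c in (("scene",(170,120,200,150)),):
    d=eyes.snapshot(n); pickle.dump(d,open(f"{n}2.pkl","wb")); crop(d,*c,4,f"pics/{n}2.png")
E
```

```text
t 7.2 pos [477.4  -42.39  88.06] yaw 38.69 down [ 7.e-04 -2.e-04 -1.e+00] F [ 4.06 -1.24  1.39] T [-0.21  -1.048  0.046] w 13.77 q6 -0.909
```

View pics/scene2.png

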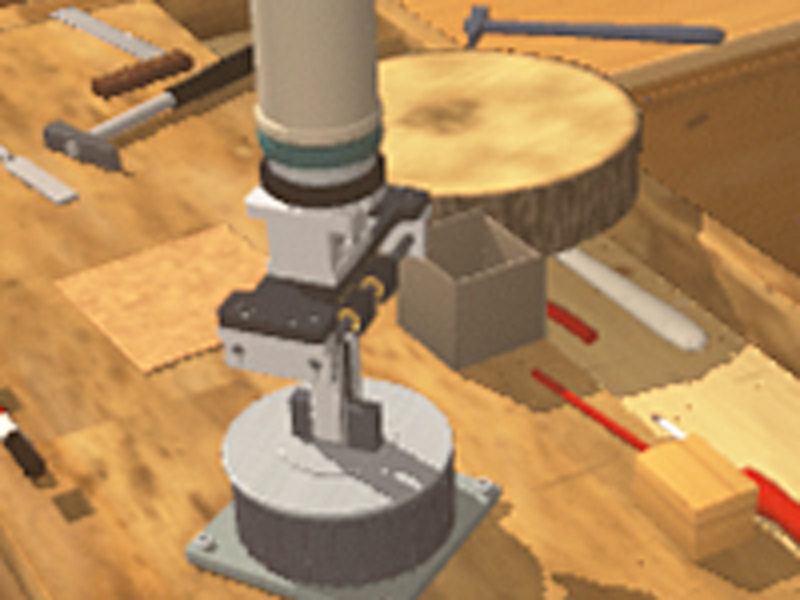

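send_rows(moves=[1,0,-0.2,0,0,0,0,1,0,-0.2,0,0,0,0,1,0,-0.2,0,0,0,0,1,0,-0.2,0,0,0,0,1,0,0,0,0,0,0,1,0,0,0,0,0,0,1,0,0,0,0,0,0,1,0,0,0,0,0,0,1,0,0,0,0,0,0,1,0,0,0,0,0,0])

```text
t: 8.25
tool_pos: [477.0, -42.2, 95.3]
orientation: [-0.667, -0.234, 0.234, 0.667]
wrist_force: [4.6, 0.3, -4.9]
gripper_width: 13.9
```

```bash
python3 - <<'E'
from plan import *
st()
from workcell import eyes
for n,c in (("scene",(170,120,200,150)),):
    d=eyes.snapshot(n); pickle.dump(d,open(f"{n}3.pkl","wb")); crop(d,*c,4,f"pics/{n}3.png")
E
```

```text
t 8.25 pos [476.98 -42.2   95.29] yaw 38.69 down [-4.e-04  3.e-04 -1.e+00] F [ 4.6   0.35 -4.87] T [-0.2   -1.384  0.072] w 13.9 q6 -0.909
```

View pics/scene3.png

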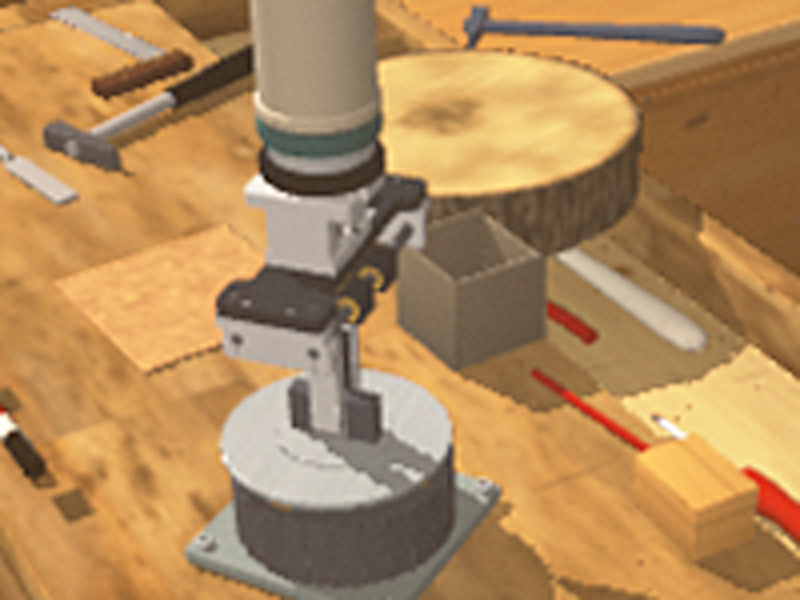

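```bash
python3 -c "
from plan import *
p,y=plan((477,-42.3,95.5,38.7),(477,-42.3,165.5,38.7),4,1,1)
plan((*p,y),(513.5,286.5,165.5,38.7),10,1,1)
plan((513.5,286.5,165.5,38.7),(513.5,286.5,45.5,38.7),6,1,1)"
```

```text
[1, 0, -1.8, 0, 0, 0, 0, 1, 0, -1.7, 0, 0, 0, 0, 1, 0, -1.8, 0, 0, 0, 0, 1, 0, -1.7, 0, 0, 0, 0, 1, 0, 0, 0, 0, 0, 0, 1, 0, 0, 0, 0, 0, 0, 1, 0, 0, 0, 0, 0, 0, 1, 0, 0, 0, 0, 0, 0, 1, 0, 0, 0, 0, 0, 0, 1, 0, 0, 0, 0, 0, 0]

end [477.  -42.3 165.5] 38.7
[1, 2.3, 0, 2.3, 0, 0, 0, 1, 2.4, 0, 2.4, 0, 0, 0, 1, 2.3, 0, 2.3, 0, 0, 0, 1, 2.4, 0, 2.4, 0, 0, 0, 1, 2.3, 0, 2.3, 0, 0, 0, 1, 2.3, 0, 2.3, 0, 0, 0, 1, 2.4, 0, 2.4, 0, 0, 0, 1, 2.3, 0, 2.3, 0, 0, 0, 1, 2.4, 0, 2.3, 0, 0, 0, 1, 2.3, 0, 2.4, 0, 0, 0]

end [513.31 286.63 165.5 ] 38.7
[1, 0, 2, 0, 0, 0, 0, 1, 0, 2, 0, 0, 0, 0, 1, 0, 2, 0, 0, 0, 0, 1, 0, 2, 0, 0, 0, 0, 1, 0, 2, 0, 0, 0, 0, 1, 0, 2, 0, 0, 0, 0, 1, 0, 0, 0, 0, 0, 0, 1, 0, 0, 0, 0, 0, 0, 1, 0, 0, 0, 0, 0, 0, 1, 0, 0, 0, 0, 0, 0]

end [513.5 286.5  45.5] 38.7
```

send_rows(moves=[1,0,-1,0,0,0,0,1,0,-1.5,0,0,0,0,1,0,-1.5,0,0,0,0,1,0,-1.5,0,0,0,0,1,0,-1.5,0,0,0,0,1,0,0,0,0,0,0,1,0.5,0,0.5,0,0,0,1,1,0,1,0,0,0,1,1.5,0,1.5,0,0,0,1,2,0,2,0,0,0])

```text
t: 9.3
tool_pos: [483.5, 29.2, 164.7]
orientation: [-0.667, -0.233, 0.235, 0.668]
wrist_force: [0.3, 0.5, -3.3]
gripper_width: 13.6
```

send_rows(moves=[1,2.3,0,2.3,0,0,0,1,2.4,0,2.4,0,0,0,1,2.3,0,2.3,0,0,0,1,2.4,0,2.4,0,0,0,1,2.3,0,2.3,0,0,0,1,2.3,0,2.3,0,0,0,1,2.0,0,2.0,0,0,0,1,1.5,0,1.5,0,0,0,1,0.9,0,0.9,0,0,0,1,0,0,0,0,0,0])

```text
t: 10.3
tool_pos: [512.3, 288.4, 164.7]
orientation: [-0.667, -0.234, 0.236, 0.667]
wrist_force: [0.3, -0.7, -3.5]
gripper_width: 13.9
```

```bash
python3 - <<'E'
from plan import *
st()
from workcell import eyes
for n,c in (("scene",(130,70,200,150)),("top",(230,190,125,95))):
    d=eyes.snapshot(n); pickle.dump(d,open(f"{n}4.pkl","wb")); crop(d,*c,4 if n=="scene" else 6,f"pics/{n}4.png")
E
```

```text
t 10.3 pos [512.33 288.38 164.74] yaw 38.83 down [-2.3e-03 -4.0e-04 -1.0e+00] F [ 0.28 -0.72 -3.52] T [-0.03  -0.102  0.023] w 13.92 q6 -0.284
```

View pics/scene4.png

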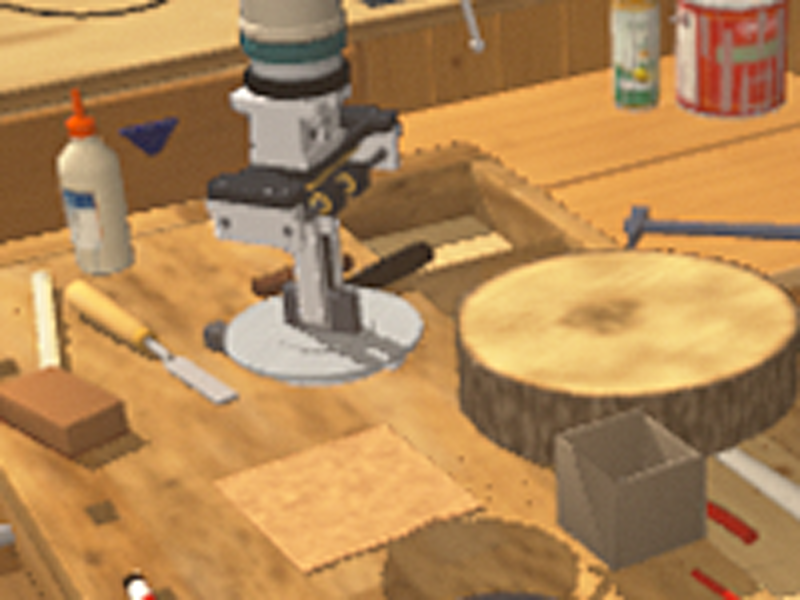

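View pics/top4.png

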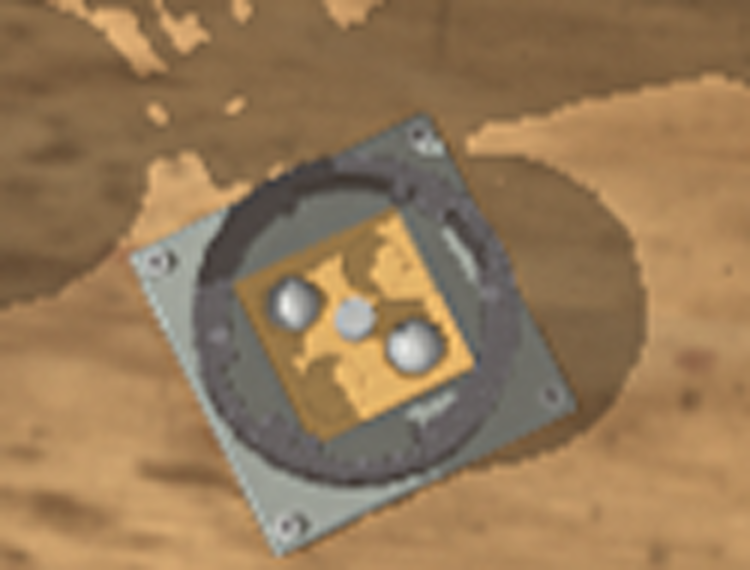

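send_rows(moves=[1,0,1.5,0,0,0,0,1,0,2.5,0,0,0,0,1,0,2.5,0,0,0,0,1,0,2.5,0,0,0,0,1,0,2,0,0,0,0,1,0,1,0,0,0,0,1,0,0.3,0,0,0,0,1,0,0.2,0,0,0,0,1,0,0,0,0,0,0,1,0,0,0,0,0,0])

```text
t: 11.4
tool_pos: [514.1, 286.8, 42.0]
orientation: [0.667, 0.235, -0.234, -0.667]
wrist_force: [-0.4, -0.7, -3.9]
gripper_width: 13.5
```

```bash
python3 - <<'E'
from plan import *
st()
from workcell import eyes
d=eyes.snapshot("scene"); pickle.dump(d,open("scene5.pkl","wb")); crop(d,130,120,200,150,4,"pics/scene5.png")
d=load("top4.pkl")
B=np.array([unproj(d,(u+.5)/6-.5+230,(v+.5)/6-.5+190,28.5) for u,v in [(294,303),(414,347)]])
pin=unproj(d,(354+.5)/6-.5+230,(318+.5)/6-.5+190,55)
fl=np.array([unproj(d,(u+.5)/6-.5+230,(v+.5)/6-.5+190,12) for u,v in [(130,254),(425,114),(576,408),(279,555)]])
print(B,np.linalg.norm(B[0]-B[1]),B.mean(0),pin,fl.mean(0))
m=B.mean(0);h=(B[0]-B[1])/2;e=np.array([-h[1],h[0],0])
print("empty",m+e,m-e,np.degrees(np.arctan2(h[1],h[0])), "flange diag ang",[np.degrees(np.arctan2(*(f-fl.mean(0))[1::-1])) for f in fl])
E
```

```text
t 11.4 pos [514.13 286.83  41.96] yaw 38.69 down [ 1.9e-03  6.0e-04 -1.0e+00] F [-0.4  -0.75 -3.93] T [-0.038 -0.156  0.016] w 13.49 q6 -0.284
[[485.82369246 -13.84001538  28.5       ]
 [469.69067391 -69.9125511   28.5       ]] 58.34726686014378 [477.75718318 -41.87628324  28.5       ] [477.22342328 -41.1251176   55.        ] [477.16878972 -41.75030307  12.        ]
empty [449.72091532 -33.80977397  28.5       ] [505.79345105 -49.94279252  28.5       ] 73.94857642229309 flange diag ang [np.float64(74.99446232805059), np.float64(-14.42559983705208), np.float64(-104.88731943504027), np.float64(165.89454240322343)]
```

View pics/scene5.png

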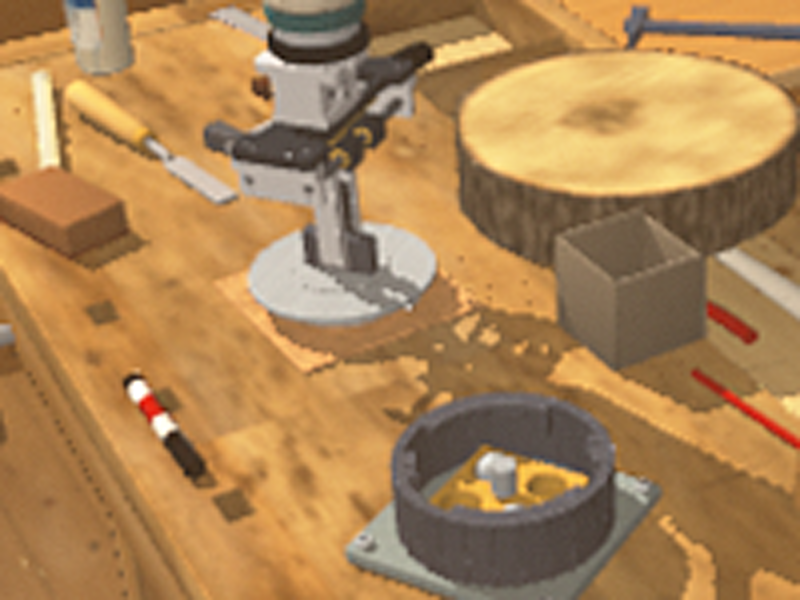

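send_rows(moves=[1,0,0.1,0,0,0,0,1,0,0.1,0,0,0,0,1,0,0.05,0,0,0,0,1,0,0,0,0,0,0,1,0,0,0,0,0,0,1,0,0,0,0,0,0,1,0,0,0,0,0,0,0,0,0,0,0,0,0,0,0,0,0,0,0,0,0,0,0,0,0,0,0])

```text
t: 12.45
tool_pos: [514.0, 286.8, 39.0]
orientation: [0.667, 0.235, -0.234, -0.667]
wrist_force: [0.8, -0.2, -0.7]
gripper_width: 34.3
```

```bash
python3 - <<'E'
from plan import *
st()
p,y=plan((513.5,286.6,38,38.7),(513.5,286.6,158,38.7),5,0,1)
E
```

```text
t 12.45 pos [513.95 286.81  39.01] yaw 38.69 down [ 1.3e-03  4.0e-04 -1.0e+00] F [ 0.76 -0.21 -0.69] T [ 0.01  -0.111  0.003] w 34.34 q6 -0.284
[0, 0, -2.4, 0, 0, 0, 0, 0, 0, -2.4, 0, 0, 0, 0, 0, 0, -2.4, 0, 0, 0, 0, 0, 0, -2.4, 0, 0, 0, 0, 0, 0, -2.4, 0, 0, 0, 0, 0, 0, 0, 0, 0, 0, 0, 0, 0, 0, 0, 0, 0, 0, 0, 0, 0, 0, 0, 0, 0, 0, 0, 0, 0, 0, 0, 0, 0, 0, 0, 0, 0, 0, 0]

end [513.5 286.6 158. ] 38.7
```

send_rows(moves=[0,0,0,0,0,0,0,0,0,-1,0,0,0,0,0,0,-2,0,0,0,0,0,0,-3,0,0,0,0,0,0,-3,0,0,0,0,0,0,-3,0,0,0,0,0,-1,0,-1,0,0,0,0,-2.5,0,-2.5,0,0,0,0,-3,0,-3,0,0,0,0,-3,0,-3,0,0,0])

```text
t: 13.45
tool_pos: [497.4, 151.3, 157.8]
orientation: [0.667, 0.234, -0.235, -0.667]
wrist_force: [1.0, -0.0, -0.7]
gripper_width: 47.4
```

```bash
python3 - <<'E'
from plan import *
st()
from workcell import eyes
for n,c in (("scene",(130,120,200,150)),("top",(120,170,125,95))):
    d=eyes.snapshot(n); pickle.dump(d,open(f"{n}6.pkl","wb")); crop(d,*c,4 if n=="scene" else 6,f"pics/{n}6.png")
E
```

```text
t 13.45 pos [497.4  151.28 157.75] yaw 38.76 down [-1.2e-03 -8.0e-04 -1.0e+00] F [ 1.03 -0.   -0.65] T [-0.013 -0.104  0.001] w 47.39 q6 -0.514
```

View pics/scene6.png

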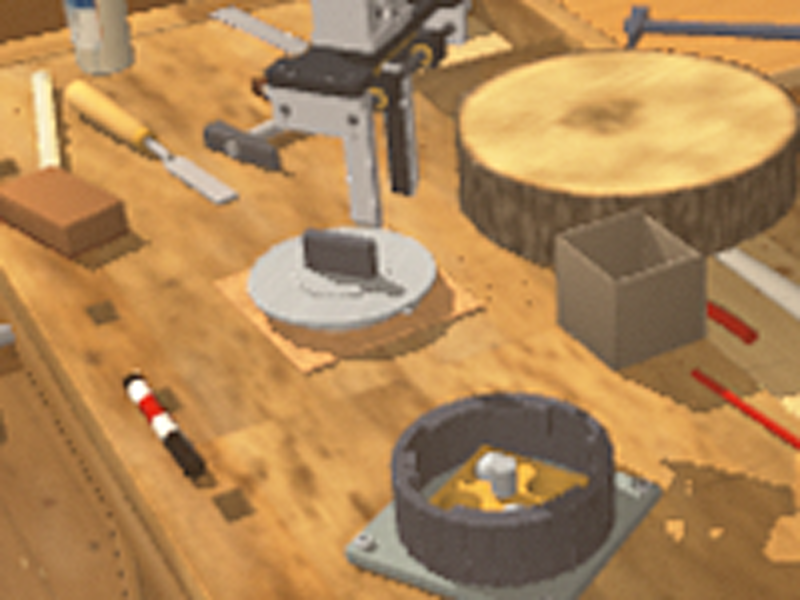

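View pics/top6.png

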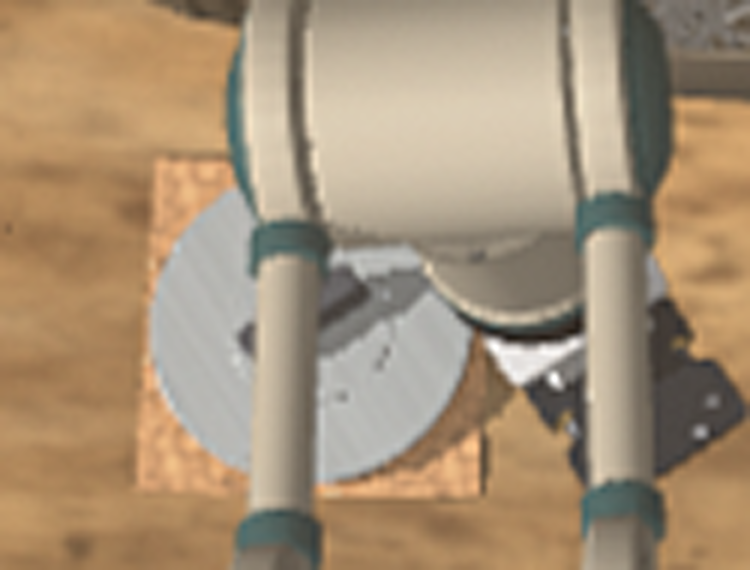

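```bash
python3 - <<'E'
from plan import *
p,y=plan((499,153.3,158,38.7),(486.4,-276.5,80,75),12,0,1)
p,y=plan((*p,y),(486.4,-276.5,80,75),1,0,2)
E
```

```text
[0, -2.3, 0.7, -2.7, 0, -3, 0, 0, -2.5, 0.6, -2.6, 0, -3, 0, 0, -2.6, 0.7, -2.5, 0, -3.1, 0, 0, -2.7, 0.6, -2.3, 0, -3, 0, 0, -2.8, 0.7, -2.2, 0, -3, 0, 0, -3, 0.6, -2, 0, -3, 0, 0, -3.1, 0.7, -1.9, 0, -3.1, 0, 0, -3.1, 0.6, -1.7, 0, -3, 0, 0, -3.2, 0.7, -1.6, 0, -3, 0, 0, -3.4, 0.6, -1.3, 0, -3, 0]

[0, -3.3, 0.7, -1.2, 0, -3.1, 0, 0, -3.5, 0.6, -1, 0, -3, 0, 0, 0, 0, 0, 0, 0, 0, 0, 0, 0, 0, 0, 0, 0, 0, 0, 0, 0, 0, 0, 0, 0, 0, 0, 0, 0, 0, 0, 0, 0, 0, 0, 0, 0, 0, 0, 0, 0, 0, 0, 0, 0, 0, 0, 0, 0, 0, 0, 0, 0, 0, 0, 0, 0, 0, 0]

end [ 486.09 -276.62   80.  ] 75.0
[0, 0.02, 0, -0.03, 0, 0, 0, 0, 0, 0, 0, 0, 0, 0, 0, 0, 0, 0, 0, 0, 0, 0, 0, 0, 0, 0, 0, 0, 0, 0, 0, 0, 0, 0, 0, 0, 0, 0, 0, 0, 0, 0, 0, 0, 0, 0, 0, 0, 0, 0, 0, 0, 0, 0, 0, 0, 0, 0, 0, 0, 0, 0, 0, 0, 0, 0, 0, 0, 0, 0]

end [ 486.43 -276.51   80.  ] 75.0
```

send_rows(moves=[0,-2.3,0.7,-2.7,0,-3,0,0,-2.5,0.6,-2.6,0,-3,0,0,-2.6,0.7,-2.5,0,-3.1,0,0,-2.7,0.6,-2.3,0,-3,0,0,-2.8,0.7,-2.2,0,-3,0,0,-3,0.6,-2,0,-3,0,0,-3.1,0.7,-1.9,0,-3.1,0,0,-3.1,0.6,-1.7,0,-3,0,0,-3.2,0.7,-1.6,0,-3,0,0,-3.4,0.6,-1.3,0,-3,0], grip_force=15)

```text
t: 14.55
tool_pos: [487.3, -206.3, 92.7]
orientation: [-0.582, -0.401, 0.401, 0.583]
wrist_force: [0.1, -0.8, -0.2]
gripper_width: 46.9
```

send_rows(moves=[0,-3.3,0.7,-1.2,0,-3.1,0,0,-3.5,0.6,-1,0,-3,0,0,0,0,0,0,0,0,0,0,0,0,0,0,0,0,0,0,0,0,0,0,0,0,0,0,0,0,0,0,0,0,0,0,0,0,0,0,0,0,0,0,0,0,0,0,0,0,0,0,0,0,0,0,0,0,0])

```text
t: 15.55
tool_pos: [485.8, -276.7, 80.6]
orientation: [0.561, 0.431, -0.431, -0.561]
wrist_force: [1.1, -0.8, -0.3]
gripper_width: 46.8
```

```bash
python3 - <<'E'
from plan import *
st()
from workcell import eyes
for n,c in (("scene",(240,200,160,120)),("top",(350,215,125,95))):
    d=eyes.snapshot(n); pickle.dump(d,open(f"{n}7.pkl","wb")); crop(d,*c,5 if n=="scene" else 6,f"pics/{n}7.png")
E
```

```text
t 15.55 pos [ 485.79 -276.66   80.62] yaw 75.01 down [ 2.e-04 -2.e-04 -1.e+00] F [ 1.11 -0.84 -0.34] T [-0.011 -0.188  0.037] w 46.84 q6 -1.951
```

View pics/scene7.png

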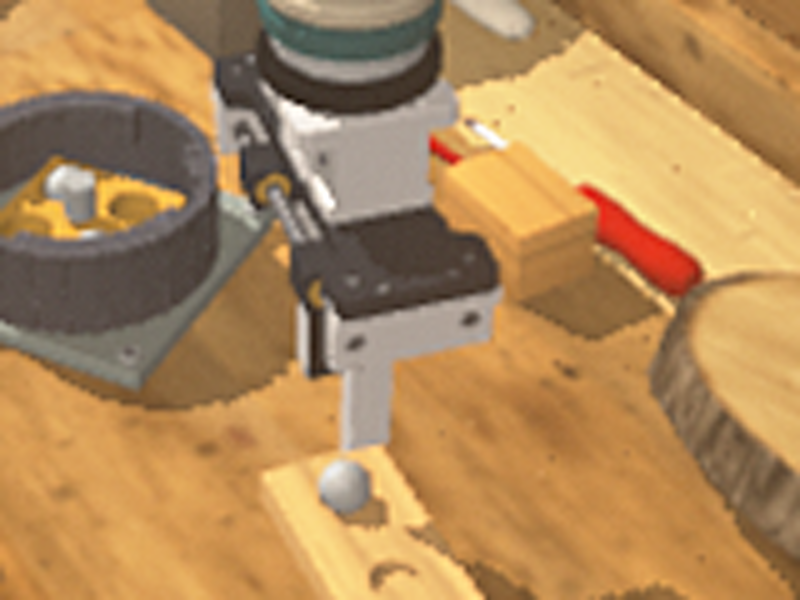

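send_rows(moves=[0,0,1,-0.06,0,0,0,0,0,1.5,0,0,0,0,0,0,1.5,0,0,0,0,0,0,1,0,0,0,0,0,0,0.5,0,0,0,0,0,0,0,0,0,0,0,0,0,0,0,0,0,0,1,0,0,0,0,0,0,1,0,0,0,0,0,0,1,0,0,0,0,0,0], grip_force=15)

```text
t: 16.65
tool_pos: [486.4, -277.0, 25.7]
orientation: [0.561, 0.43, -0.43, -0.561]
wrist_force: [0.4, 1.0, -0.6]
gripper_width: 26.3
```

send_rows(moves=[1,0,0,0,0,0,0,1,0,0,0,0,0,0,1,0,0,0,0,0,0,1,0,0,0,0,0,0,1,0,-0.5,0,0,0,0,1,0,-1.5,0,0,0,0,1,0,-2,0,0,0,0,1,0,-2,0,0,0,0,1,0,-2,0,0,0,0,1,0,0,0,0,0,0])

```text
t: 17.65
tool_pos: [487.9, -278.3, 108.2]
orientation: [0.563, 0.431, -0.43, -0.559]
wrist_force: [-0.6, 0.2, -1.8]
gripper_width: 24.2
```

```bash
python3 - <<'E'
from plan import *
st()
from workcell import eyes
for n,c in (("scene",(240,200,160,120)),):
    d=eyes.snapshot(n); pickle.dump(d,open(f"{n}8.pkl","wb")); crop(d,*c,5 if n=="scene" else 6,f"pics/{n}8.png")
E
```

```text
t 17.65 pos [ 487.9  -278.27  108.17] yaw 75.0 down [ 0.0046 -0.0037 -1.    ] F [-0.57  0.24 -1.83] T [ 0.053 -0.142  0.017] w 24.19 q6 -1.951
```

View pics/scene8.png

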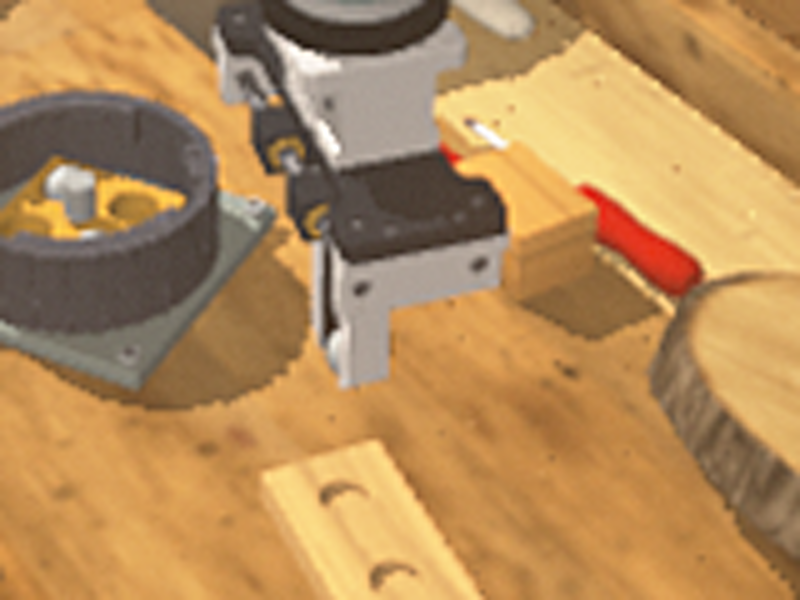

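```bash
python3 - <<'E'
from plan import *
p,y=plan((486.6,-276.9,105,75),(506.3,-49.7,95,75),8,1,1)
p,y=plan((*p,y),(506.3,-49.7,95,75),1,1,2)
E
```

```text
[1, 2.8, 0.1, 0.5, 0, 0, 0, 1, 2.8, 0.1, 0.5, 0, 0, 0, 1, 2.8, 0.2, 0.5, 0, 0, 0, 1, 2.8, 0.1, 0.5, 0, 0, 0, 1, 2.8, 0.1, 0.5, 0, 0, 0, 1, 2.8, 0.1, 0.5, 0, 0, 0, 1, 2.8, 0.2, 0.5, 0, 0, 0, 1, 2.9, 0.1, 0.5, 0, 0, 0, 1, 0, 0, 0, 0, 0, 0, 1, 0, 0, 0, 0, 0, 0]

end [506.2  -49.21  95.  ] 75.0
[1, -0.04, 0, -0.02, 0, 0, 0, 1, 0, 0, 0, 0, 0, 0, 1, 0, 0, 0, 0, 0, 0, 1, 0, 0, 0, 0, 0, 0, 1, 0, 0, 0, 0, 0, 0, 1, 0, 0, 0, 0, 0, 0, 1, 0, 0, 0, 0, 0, 0, 1, 0, 0, 0, 0, 0, 0, 1, 0, 0, 0, 0, 0, 0, 1, 0, 0, 0, 0, 0, 0]

end [506.29 -49.65  95.  ] 75.0
```

send_rows(moves=[1,2,0.1,0.4,0,0,0,1,2.8,0.1,0.5,0,0,0,1,2.8,0.2,0.5,0,0,0,1,2.8,0.1,0.5,0,0,0,1,2.8,0.1,0.5,0,0,0,1,2.8,0.1,0.5,0,0,0,1,2.8,0.1,0.5,0,0,0,1,2.3,0.1,0.4,0,0,0,1,1.4,0.1,0.2,0,0,0,1,0,0,0,0,0,0])

```text
t: 18.7
tool_pos: [505.1, -47.9, 94.4]
orientation: [-0.56, -0.431, 0.432, 0.561]
wrist_force: [-0.8, -0.1, 0.4]
gripper_width: 23.8
```

send_rows(moves=[1,0,0,0,0,0,0,1,0,0.5,0,0,0,0,1,0,1,0,0,0,0,1,0,0.5,0,0,0,0,1,0,0,0,0,0,0,1,0,0,0,0,0,0,1,0,0,0,0,0,0,1,0,0,0,0,0,0,1,0,0,0,0,0,0,1,0,0,0,0,0,0])

```text
t: 19.7
tool_pos: [506.0, -49.3, 75.6]
orientation: [0.561, 0.431, -0.43, -0.561]
wrist_force: [-0.7, 0.7, -1.4]
gripper_width: 23.8
```

```bash
python3 - <<'E'
from plan import *
st()
from workcell import eyes
for n,c in (("scene",(190,160,160,120)),("top",(235,190,120,95))):
    d=eyes.snapshot(n); pickle.dump(d,open(f"{n}9.pkl","wb")); crop(d,*c,5 if n=="scene" else 6,f"pics/{n}9.png")
E
```

```text
t 19.7 pos [506.   -49.31  75.62] yaw 75.0 down [ 4.e-04 -2.e-04 -1.e+00] F [-0.75  0.74 -1.43] T [ 0.005 -0.114 -0.01 ] w 23.82 q6 -1.543
```

View pics/scene9.png

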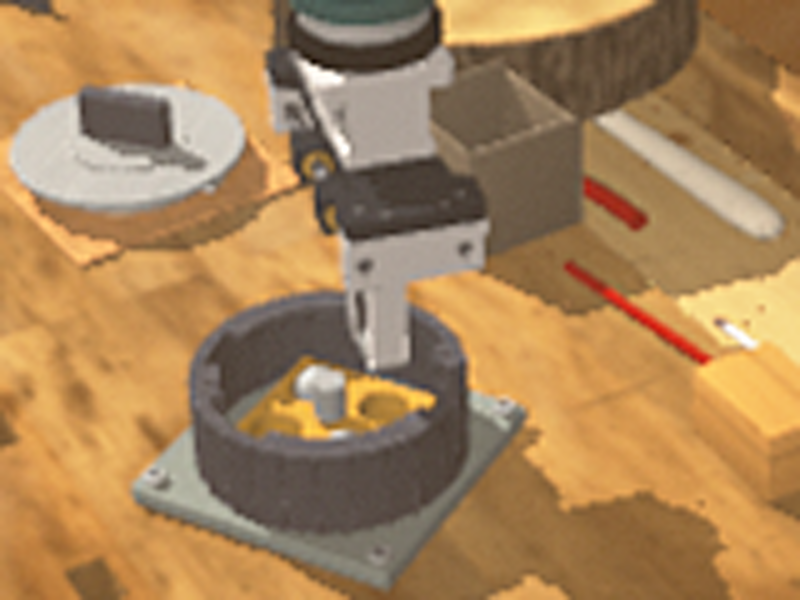

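View pics/top9.png

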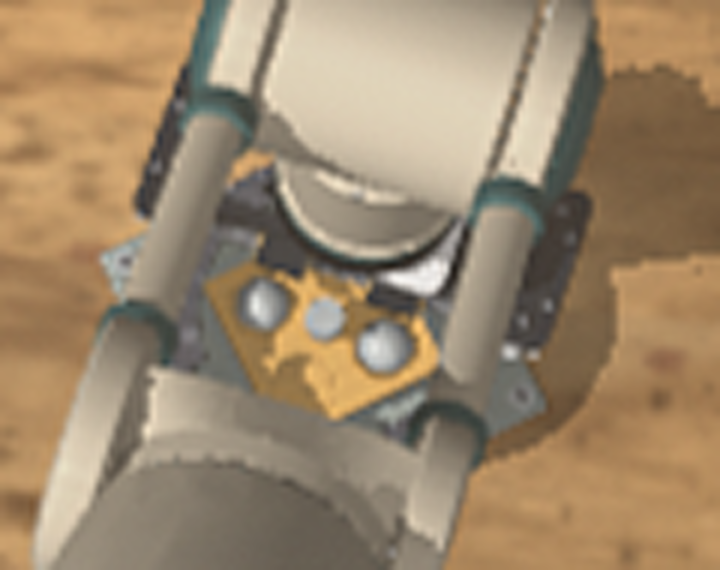

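```bash
python3 - <<'E'
from plan import *
d=load("scene9.pkl")
for P in [(506.3,-49.7,30),(448.7,-33.9,30),(477.5,-41.8,55)]: print((proj(d,P)[0]-[190,160]+.5)*5-.5)
E
```

```text
[383.68101993 409.63067992]
[273.65228509 430.25222974]
[326.7022302  381.94546155]
```

send_rows(moves=[1,0,0.5,0,0,0,0,1,0,1,0,0,0,0,1,0,1,0,0,0,0,1,0,0.7,0,0,0,0,1,0,0.3,0,0,0,0,1,0,0,0,0,0,0,1,0,0,0,0,0,0,1,0,0,0,0,0,0,1,0,0,0,0,0,0,1,0,0,0,0,0,0])

```text
t: 20.8
tool_pos: [506.1, -49.4, 40.8]
orientation: [0.561, 0.431, -0.43, -0.561]
wrist_force: [0.7, 0.1, -0.7]
gripper_width: 24.0
```

```bash
python3 - <<'E'
from plan import *
st()
E
```

```text
t 20.8 pos [506.09 -49.37  40.75] yaw 75.0 down [ 7.e-04 -2.e-04 -1.e+00] F [ 0.73  0.14 -0.73] T [ 0.032 -0.172  0.013] w 23.97 q6 -1.543
```

No contact; ball bottom just inside the pocket mouth. Release gently, then rise.

send_rows(moves=[0.4,0,0,0,0,0,0,0.3,0,0,0,0,0,0,0.2,0,0,0,0,0,0,0.2,0,0,0,0,0,0,0.2,0,0,0,0,0,0,0.2,0,-0.5,0,0,0,0,0.2,0,-2,0,0,0,0,0.2,0,-2,0,0,0,0,0.2,0,-2,0,0,0,0,0.2,0,-0.5,0,0,0,0])

```text
t: 21.8
tool_pos: [507.5, -49.7, 112.8]
orientation: [0.562, 0.431, -0.429, -0.56]
wrist_force: [0.5, -0.4, -0.4]
gripper_width: 37.8
```

```bash
python3 - <<'E'
from plan import *
st()
from workcell import eyes
for n,c in (("scene",(190,160,160,120)),):
    d=eyes.snapshot(n); pickle.dump(d,open(f"{n}10.pkl","wb")); crop(d,*c,5 if n=="scene" else 6,f"pics/{n}10.png")
p,y=plan((506.2,-49.6,110,75),(467.9,-384.6,90,75),10,0,1)
p,y=plan((*p,y),(467.9,-384.6,90,75),1,1,2)
E
```

```text
t 21.8 pos [507.49 -49.67 112.77] yaw 75.0 down [ 0.0045 -0.0011 -1.    ] F [ 0.5  -0.4  -0.38] T [ 0.094 -0.153  0.003] w 37.84 q6 -1.543
[0, -3.3, 0.2, -0.5, 0, 0, 0, 0, -3.4, 0.2, -0.5, 0, 0, 0, 0, -3.3, 0.2, -0.5, 0, 0, 0, 0, -3.3, 0.2, -0.5, 0, 0, 0, 0, -3.4, 0.2, -0.5, 0, 0, 0, 0, -3.3, 0.2, -0.5, 0, 0, 0, 0, -3.3, 0.2, -0.5, 0, 0, 0, 0, -3.4, 0.2, -0.5, 0, 0, 0, 0, -3.3, 0.2, -0.5, 0, 0, 0, 0, -3.3, 0.2, -0.5, 0, 0, 0]

end [ 468.31 -384.19   90.  ] 75.0
[1, -0.05, 0, 0.03, 0, 0, 0, 1, 0, 0, 0, 0, 0, 0, 1, 0, 0, 0, 0, 0, 0, 1, 0, 0, 0, 0, 0, 0, 1, 0, 0, 0, 0, 0, 0, 1, 0, 0, 0, 0, 0, 0, 1, 0, 0, 0, 0, 0, 0, 1, 0, 0, 0, 0, 0, 0, 1, 0, 0, 0, 0, 0, 0, 1, 0, 0, 0, 0, 0, 0]

end [ 467.89 -384.6    90.  ] 75.0
```

View pics/scene10.png

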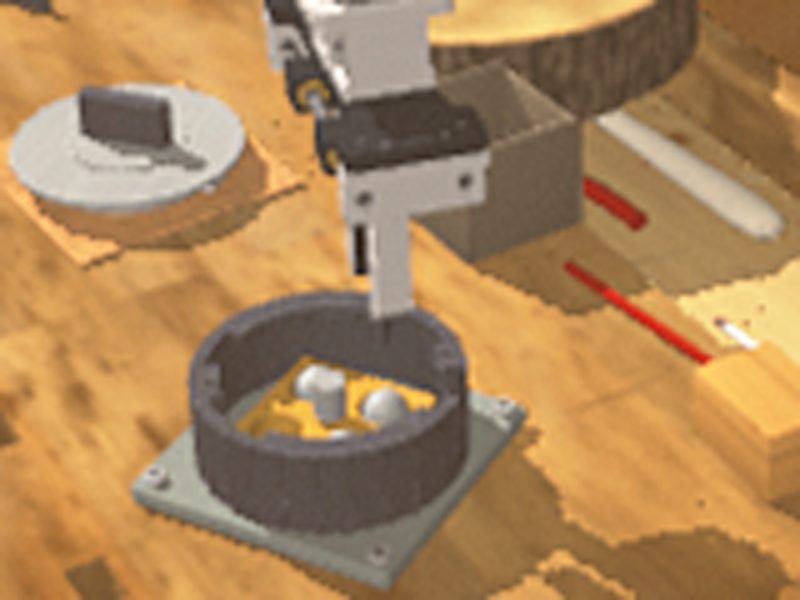

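send_rows(moves=[0,-2.5,0,-0.4,0,0,0,0,-3.6,0.2,-0.5,0,0,0,0,-3.6,0.2,-0.5,0,0,0,0,-3.6,0.2,-0.5,0,0,0,0,-3.6,0.2,-0.6,0,0,0,0,-3.6,0.2,-0.5,0,0,0,0,-3.6,0.2,-0.6,0,0,0,0,-3.6,0.2,-0.5,0,0,0,0,-3.3,0.3,-0.5,0,0,0,0,-2.3,0.3,-0.4,0,0,0])

```text
t: 22.85
tool_pos: [467.0, -385.9, 89.1]
orientation: [-0.561, -0.43, 0.43, 0.562]
wrist_force: [0.0, 0.6, 0.2]
gripper_width: 47.0
```

send_rows(moves=[0,0,0,0,0,0,0,0,0,1,0,0,0,0,0,0,1,0,0,0,0,0,0,1,0,0,0,0,0,0,0,0,0,0,0,0,0,0,0,0,0,0,0,0,0,0,0,0,0,0,0,0,0,0,0,0,0,0,0,0,0,0,0,0,0,0,0,0,0,0])

```text
t: 23.85
tool_pos: [468.1, -384.1, 60.8]
orientation: [0.561, 0.43, -0.43, -0.561]
wrist_force: [0.3, -0.0, -0.2]
gripper_width: 46.6
```

```bash
python3 - <<'E'
from plan import *
st()
from workcell import eyes
for n,c in (("scene",(240,220,160,120)),):
    d=eyes.snapshot(n); pickle.dump(d,open(f"{n}11.pkl","wb")); crop(d,*c,5 if n=="scene" else 6,f"pics/{n}11.png")
E
```

```text
t 23.85 pos [ 468.09 -384.08   60.81] yaw 74.99 down [ 5.e-04 -5.e-04 -1.e+00] F [ 0.28 -0.03 -0.25] T [-0.01  -0.136 -0.025] w 46.64 q6 -2.111
```

View pics/scene11.png

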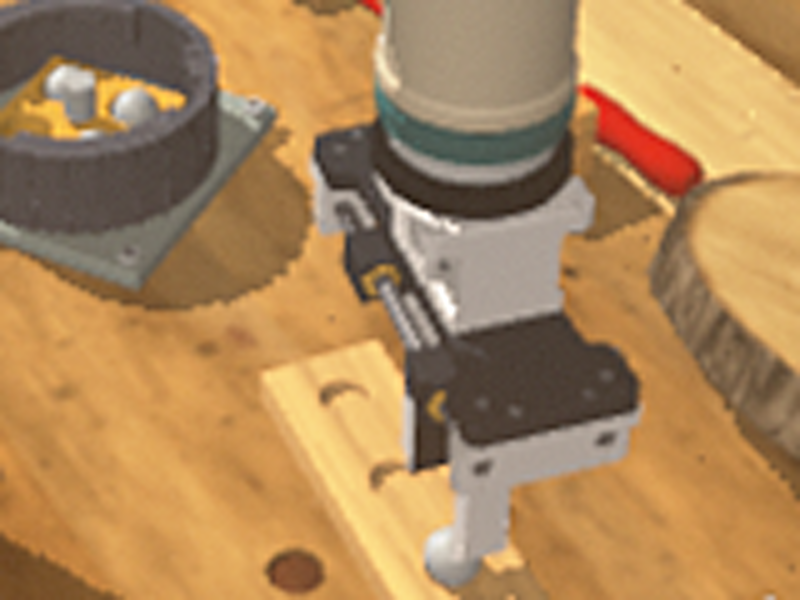

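send_rows(moves=[0,-0.05,1,0,0,0,0,0,0,1,0,0,0,0,0,0,1,0,0,0,0,0,0,0.5,0,0,0,0,0,0,0,0,0,0,0,0,0,0,0,0,0,0,0,0,0,0,0,0,0,1,0,0,0,0,0,0,1,0,0,0,0,0,0,1,0,0,0,0,0,0], grip_force=15)

```text
t: 24.9
tool_pos: [467.9, -384.4, 25.5]
orientation: [0.561, 0.43, -0.43, -0.561]
wrist_force: [-0.3, 0.5, -0.3]
gripper_width: 26.5
```

send_rows(moves=[1,0,0,0,0,0,0,1,0,0,0,0,0,0,1,0,0,0,0,0,0,1,0,0,0,0,0,0,1,0,-0.5,0,0,0,0,1,0,-1.5,0,0,0,0,1,0,-2,0,0,0,0,1,0,-2,0,0,0,0,1,0,-2,0,0,0,0,1,0,0,0,0,0,0])

```text
t: 25.9
tool_pos: [469.4, -386.1, 108.6]
orientation: [0.563, 0.431, -0.43, -0.559]
wrist_force: [1.1, -0.6, -0.4]
gripper_width: 23.7
```

```bash
python3 - <<'E'
from plan import *
st()
from workcell import eyes
for n,c in (("scene",(240,220,160,120)),):
    d=eyes.snapshot(n); pickle.dump(d,open(f"{n}12.pkl","wb")); crop(d,*c,5 if n=="scene" else 6,f"pics/{n}12.png")
p,y=plan((468.0,-384.4,105,75),(448.7,-33.9,95,75),10,1,1)
p,y=plan((*p,y),(448.7,-33.9,95,75),1,1,2)
E
```

```text
t 25.9 pos [ 469.36 -386.05  108.59] yaw 75.0 down [ 0.0044 -0.0048 -1.    ] F [ 1.09 -0.57 -0.37] T [-0.034 -0.129 -0.03 ] w 23.65 q6 -2.112
[1, 3.3, 0.1, 1.1, 0, 0, 0, 1, 3.4, 0.1, 1.1, 0, 0, 0, 1, 3.3, 0.1, 1.1, 0, 0, 0, 1, 3.3, 0.1, 1.1, 0, 0, 0, 1, 3.4, 0.1, 1.1, 0, 0, 0, 1, 3.3, 0.1, 1.1, 0, 0, 0, 1, 3.3, 0.1, 1.1, 0, 0, 0, 1, 3.4, 0.1, 1, 0, 0, 0, 1, 3.3, 0.1, 1.1, 0, 0, 0, 1, 3.4, 0.1, 1.1, 0, 0, 0]

end [449.16 -33.57  95.  ] 75.0
[1, -0.04, 0, 0.04, 0, 0, 0, 1, 0, 0, 0, 0, 0, 0, 1, 0, 0, 0, 0, 0, 0, 1, 0, 0, 0, 0, 0, 0, 1, 0, 0, 0, 0, 0, 0, 1, 0, 0, 0, 0, 0, 0, 1, 0, 0, 0, 0, 0, 0, 1, 0, 0, 0, 0, 0, 0, 1, 0, 0, 0, 0, 0, 0, 1, 0, 0, 0, 0, 0, 0]

end [448.67 -33.85  95.  ] 75.0
```

View pics/scene12.png

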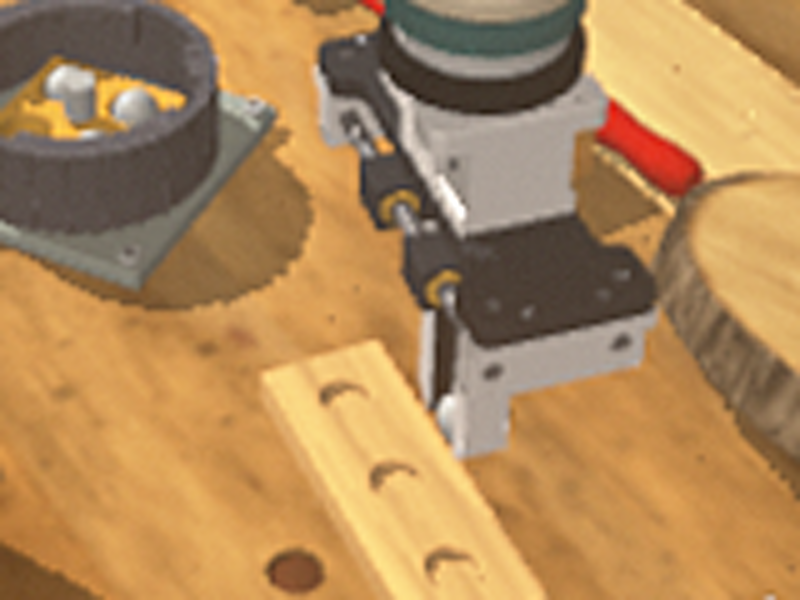

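send_rows(moves=[1,2.4,0.1,0.8,0,0,0,1,3.6,0.1,1.2,0,0,0,1,3.6,0.1,1.2,0,0,0,1,3.6,0.1,1.2,0,0,0,1,3.6,0.1,1.1,0,0,0,1,3.6,0.1,1.2,0,0,0,1,3.6,0.1,1.1,0,0,0,1,3.6,0.1,1.2,0,0,0,1,3.3,0.1,1.1,0,0,0,1,2.46,0.1,0.84,0,0,0])

```text
t: 26.95
tool_pos: [446.9, -31.7, 94.3]
orientation: [-0.56, -0.43, 0.431, 0.562]
wrist_force: [0.8, -0.0, -1.2]
gripper_width: 24.0
```

send_rows(moves=[1,0,0,0,0,0,0,1,0,0,0,0,0,0,1,0,0.5,0,0,0,0,1,0,1,0,0,0,0,1,0,0.5,0,0,0,0,1,0,0,0,0,0,0,1,0,0,0,0,0,0,1,0,0,0,0,0,0,1,0,0,0,0,0,0,1,0,0,0,0,0,0])

```text
t: 27.95
tool_pos: [448.7, -33.9, 75.7]
orientation: [0.561, 0.431, -0.43, -0.561]
wrist_force: [-0.1, -0.9, -0.8]
gripper_width: 24.0
```

```bash
python3 - <<'E'
from plan import *
st()
from workcell import eyes
for n,c in (("scene",(190,160,160,120)),):
    d=eyes.snapshot(n); pickle.dump(d,open(f"{n}13.pkl","wb")); crop(d,*c,5 if n=="scene" else 6,f"pics/{n}13.png")
E
```

```text
t 27.95 pos [448.73 -33.88  75.71] yaw 74.99 down [ 6.e-04 -2.e-04 -1.e+00] F [-0.12 -0.9  -0.78] T [ 0.01  -0.147 -0.007] w 24.04 q6 -1.539
```

View pics/scene13.png

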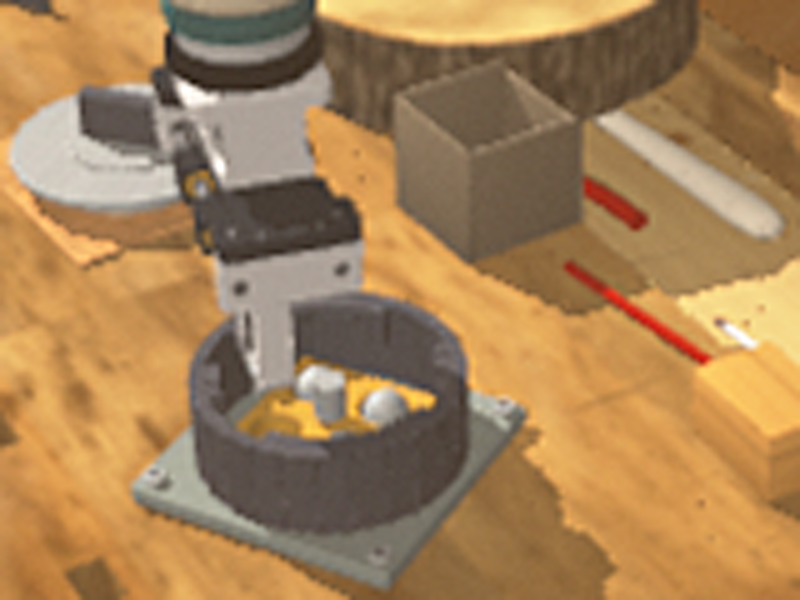

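send_rows(moves=[1,0,0.5,0,0,0,0,1,0,1,0,0,0,0,1,0,1,0,0,0,0,1,0,0.7,0,0,0,0,1,0,0.3,0,0,0,0,1,0,0,0,0,0,0,1,0,0,0,0,0,0,1,0,0,0,0,0,0,1,0,0,0,0,0,0,1,0,0,0,0,0,0])

```text
t: 29.0
tool_pos: [448.7, -33.9, 40.7]
orientation: [0.561, 0.431, -0.43, -0.561]
wrist_force: [0.8, -0.1, -0.1]
gripper_width: 23.8
```

```bash
python3 - <<'E'
from plan import *
st()
E
```

```text
t 29.0 pos [448.74 -33.9   40.72] yaw 75.0 down [ 6.e-04 -2.e-04 -1.e+00] F [ 0.81 -0.12 -0.11] T [ 0.046 -0.131 -0.018] w 23.79 q6 -1.539
```

send_rows(moves=[0.4,0,0,0,0,0,0,0.3,0,0,0,0,0,0,0.2,0,0,0,0,0,0,0.2,0,0,0,0,0,0,0.2,0,0,0,0,0,0,0.2,0,-0.5,0,0,0,0,0.2,0,-2,0,0,0,0,0.2,0,-2,0,0,0,0,0.2,0,-3,0,0,0,0,0.2,0,-3,0,0,0,0])

```text
t: 30.0
tool_pos: [448.1, -33.8, 146.6]
orientation: [-0.561, -0.43, 0.431, 0.561]
wrist_force: [1.3, -0.5, -0.8]
gripper_width: 37.7
```

send_rows(moves=[0.2,-1,-1,0,0,0,0,0.2,-3,-0.5,0,0,0,0,0.2,-4,0,0,0,0,0,0.2,-4,0,0,0,0,0,0.2,-4,0,0,0,0,0,0.2,-4,0,0,0,0,0,0.2,-3,0,0,0,0,0,0.2,-1,0,0,0,0,0,0.2,0,0,0,0,0,0,0.2,0,0,0,0,0,0])

```text
t: 31.0
tool_pos: [386.0, -264.7, 160.0]
orientation: [-0.56, -0.43, 0.43, 0.562]
wrist_force: [-0.3, 0.3, 0.5]
gripper_width: 37.1
```

```bash
python3 - <<'E'
from plan import *
st()
from workcell import eyes
for n,c in (("scene",(150,120,200,150)),("top",(120,150,260,140))):
    d=eyes.snapshot(n); pickle.dump(d,open(f"{n}14.pkl","wb")); crop(d,*c,4 if n=="scene" else 3,f"pics/{n}14.png")
crop(d,235,195,110,95,7,"pics/top14b.png")
E
```

```text
t 31.0 pos [ 386.02 -264.67  159.98] yaw 74.98 down [-7.0e-04  1.6e-03 -1.0e+00] F [-0.35  0.34  0.51] T [ 0.008 -0.146 -0.032] w 37.14 q6 -2.059
```

View pics/scene14.png

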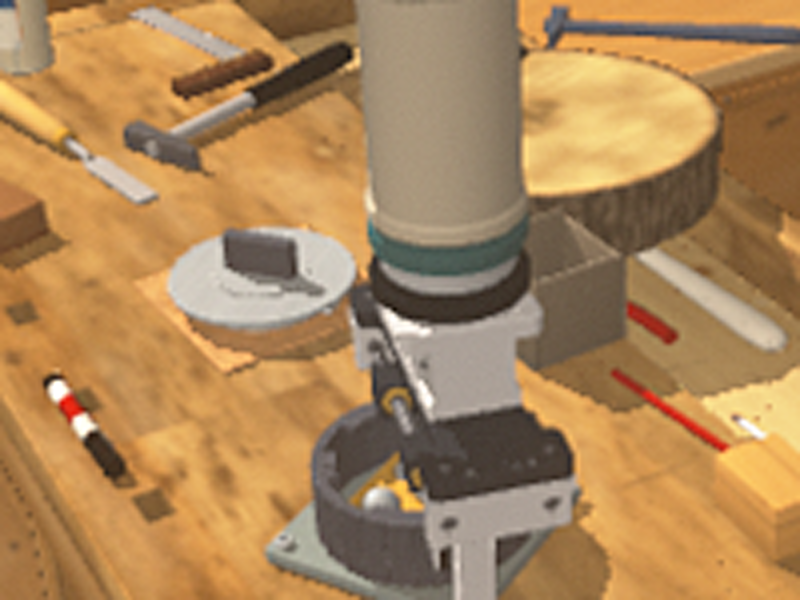

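View pics/top14.png

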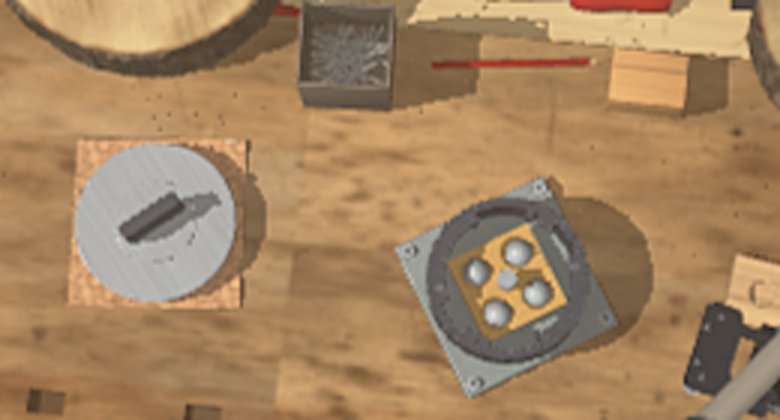

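View pics/top14b.png

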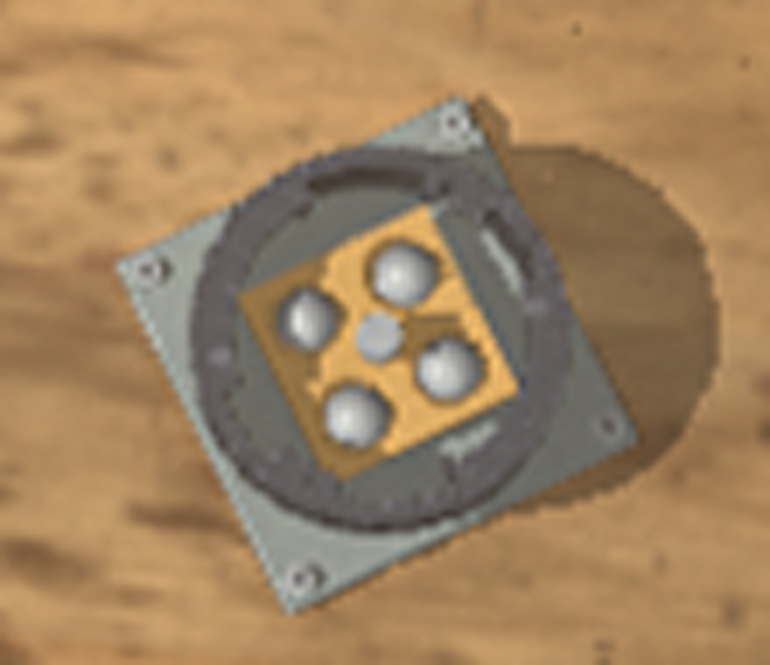

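```bash
python3 - <<'E'
from h import *
d=load("top14.pkl")
print("cover",unproj(d,155.5/3-.5+120,222.5/3-.5+150,25),"mat 513.6,286.5")
for c in [(403,273),(309,320),(357,415),(449,368)]: print(unproj(d,(c[0]+.5)/7-.5+235,(c[1]+.5)/7-.5+195,28.5).round(1))
from workcell import manip
print(manip.close_job())
E
```

```text
cover [509.99908372 285.80832175  25.        ] mat 513.6,286.5
[506.6 -49.8  28.5]
[485.3 -14.2  28.5]
[449.4 -35.6  28.5]
[470.5 -70.2  28.5]
the job is handed in; nothing more can be done
None
```

The cover is off and on the cork mat, both loose balls are in the empty pockets, and the job was handed in at about t = 31 s of the 64 s allowed. No verdict was reported.

- **Cover:** It turned 27° anticlockwise and then lifted with no resistance. I carried it level and laid it down on the mat. In the last picture it lies flat and right way up, its centre about 4 mm from the mat's centre.
- **Balls:** I lowered each ball until it was just inside its pocket mouth and let it go. The last top picture shows one ball in each of the four pockets. Measured in the picture, the two new balls are within about 2 mm of where I worked out their pockets to be. I judged their depth from the pictures only.
- **Nail box and offcut:** The arm kept clear of both, and they look unmoved in the pictures.
- **State at hand-in:** The arm was in free air. The wrist force stayed within about 7 N at every reading I took, and no check failed or disagreed beyond the roughly 2 mm camera calibration error.

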